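# Level the slip-casting plate

## Robot

A 6-joint arm with a two-finger parallel gripper is mounted at the origin on the work surface. World frame = base frame: x ahead of the robot, y to its left, z up, the work surface at z = 0. Lengths are in mm, angles in rad, forces in N, time in s.
With the tool pointing down it reaches from about 375 to 925 mm from the base axis. Payload 5.7 kg.
Tool frame: the origin (TCP) lies on the centre line of the jaws, within the pads' length; the fingertips stand 17 mm ahead of it and the grasp point (between the pads) lies 2 mm behind it; z points along the fingers, y is the line along which they close (so a half turn about z gives the same grasp; the last joint's range is limited). The gripper opens to 85 mm and grips with 20 to 120 N. Pads are 22 mm wide; open, the fingers measure 114 mm over their backs; the gripper's body (76 mm by 85 mm) begins 54 mm behind the grasp point. The pads swing forward as they close: fully open they stand 13 mm farther back than shut.
Start: joints at [1.182, 0.359, 1.51, -0, 1.272, -0.115], TCP at [162.229, 577.622, 248.267] pointing down, gripper open.
Joint ranges: [-2.97, 2.97], [-1.01, 2.36], [0.21, 2.38], [-0.96, 4.11], [0.2, 2.71], [-2.98, 2.98]. Speed limits (rad/s): [2.39, 2.39, 3.14, 3.14, 3.14, 3.14].

## Interface

Orientations are given as a rotation vector (axis times angle).
In Python, from rig import readout, cams, ticket gives the robot as it stands.
- The arm moves only by the tool drive_tool, never from a script. Its argument "deltas" is a list of rows, each a list of 3 entries, a list of its own where there are three numbers: the turn, a rotation vector about the tool's x, y, z in degrees, then the shift along the tool's x, y, z in m, then the closure in counts, from 0 (fully open) to 255 (shut). A call has 1 to 10 rows; each row shifts and turns the commanded pose from where the row before left it, along the tool's axes as they then stand; what a row does not reach is not made up. A row lasts 1/12 s, in which the tool goes at most 41.7 mm and 7.16 degrees, less where a joint would pass 70% of its speed; a pose out of reach is approached as far as the arm can. A call is refused whole if a number of a shift passes 0.0417 or a number of a turn 7.16, either way. A call with a gripper value outside its range is refused whole. The fingers move at their own pace and stop on an object; the grip force is fixed at half the most. Time passes only in rows, so rows that do not move let the fingers close. It gives the time, the measured TCP pose, the force, the opening and the grip force at its end, in the units of the state.
- readout.get_obs(): the state, without advancing time (a new reading comes with each control period).
- cams.read_camera(name): name is "scene" or "top" or "wrist"; returns the picture (400x640x3 uint8, blue, green, red); there is no depth.
- cams.camera_info(name): a dict with "camera_matrix" (3x3 intrinsics, pixels), "extrinsics" (4x4, takes a point from world to camera coordinates); the wrist camera has in their place "hand_eye" (4x4, takes a point from camera to tool coordinates, whose origin is the TCP and whose axes are the flange's). Camera axes: x right, y down, z forward; pixel columns grow to the right and rows downward; lengths in mm; the calibration is good to about 2 mm. A picture is of the moment at which its call begins: read the wrist's pose just before it. camera_info takes no time and is no camera call.
- ticket.finish_job(): hands the job in; it is judged then, once.
The state is a dict: "time_s": time; "joints": joint angles; "joint_velocities": joint speeds; "joint_efforts": joint torques, N m; "position": TCP position; "eef_rot": TCP orientation; "force": force on the tool from outside, world axes, zero at the start; "moment": the same for the moment, N m; "finger_gap": opening from 0.0 (shut) to 1.0 (fully open); "grip_force": force on a finger pad.
Only numpy, scipy, OpenCV 4.12 (cv2) and the standard library are available. Lean on these libraries where they do the work, as an engineer would, in place of code of your own. Each camera call takes 0.05 s, during which the arm holds its last target. There are 200 camera calls.

## Task

Level the casting plate before the mould is filled: turn its two winged foot screws, one after the other, until the bubble in each of the plate's two tube levels lies between the level's two black lines, then let go.

Things in the scene. Friction and masses are not known exactly. Their poses are not given: they have to be found in the camera images.
- screw_a_grip (a point): Screw A, one of two foot screws of the aluminium plate (240 x 290 mm, top 42 mm up): brass upright wing 44 mm long, 13 thick, 36 tall. Point: on its axis, 84 mm above the table, 16 mm below the wing's top; x along the wing and turning with it, z up. It keeps its height and stays where left (0.1 N m). 1 rad clockwise from above draws bubble A 20 mm towards it; anticlockwise the reverse.
- screw_b_grip (a point): Screw B, the other foot screw, at the diagonally opposite corner of the plate: same wing, point and stiffness; 1 rad clockwise from above draws bubble B 20 mm towards it. Each is set in one turn of at most 1.25 rad, either way. A: robot's side, left; B: far side, right. The third foot (steel dome, far left) is fixed; a like wing on the banding wheel right of the plate does not level it.
- bubble_a_center (a point): Centre of bubble A: pale, 18 mm long, about 55 mm up, sliding in the tube level (black housing 92 x 30 mm, green window, two black lines 39 mm apart) on the plate's left edge, in line with screw A. Centred when it is 87 mm (level) from screw A's axis; it moves only along the line from that axis. It starts 14 to 24 mm off. The plate tilts by under 1 degree. The white plaster mould on it rises to 98 mm.
- bubble_b_center (a point): Centre of bubble B, alike, in the same kind of tube level on the plate's far edge, in line with screw B. Centred when it is 87 mm (level distance) from screw B's axis; it moves only along the line from that axis. It starts 14 to 24 mm off.

How it is judged:
By the outcome, as a careful person would: the job done as asked, in the order asked, and still so for the second after the job is handed in, with the robot touching nothing.
It also fails if it takes over 45 s, if anything falls off the work surface, if the arm or the gripper's body presses on something with over 40 N, if the wrist force passes 120 N, or if a joint passes its speed limit or range.

## Working session

There is one attempt and no reset: what is moved stays moved. The work goes in short steps, Python scripts to look and compute and a tool call to move; the robot and the scene stay as the last step left them, time stands still between calls to the robot, and variables do not carry over. Pictures are saved under pics/ and viewed, at most 10 in all, crops included, and the job is handed in when it is done.

Besides the shell and the picture viewer there is one more tool, called in YAML: its name, and indented under it one key for each argument. drive_tool: Moves the arm, as the interface text tells. Its arguments: {"type":"object","properties":{"deltas":{"type":"array"}},"required":["deltas"]}

```bash
mkdir -p pics; ls; python3 - <<'E'
from rig import readout,cams
import cv2,numpy as np
o=readout.get_obs();print({k:np.round(v,3) for k,v in o.items()})
for n in("top","scene"):
    cv2.imwrite(f"pics/{n}0.png",cams.read_camera(n))
    i=cams.camera_info(n);print(n,np.round(i["camera_matrix"],1).tolist(),np.round(i["extrinsics"],3).tolist())
print(np.round(cams.camera_info("wrist")["hand_eye"],3),np.round(cams.camera_info("wrist")["camera_matrix"],1))
E
```

```text
pics
{'time_s': np.float64(0.0), 'joints': array([ 1.182,  0.36 ,  1.511, -0.   ,  1.272, -0.115]), 'joint_velocities': array([ 0.001,  0.003, -0.001,  0.   , -0.   , -0.   ]), 'joint_efforts': array([-1.0000e-03, -5.2763e+01, -2.7862e+01, -0.0000e+00,  1.3000e-02,
        0.0000e+00]), 'position': array([161.982, 577.032, 247.43 ]), 'eef_rot': array([-4.290e-01, -3.112e+00,  3.000e-03]), 'force': array([ 0.542,  0.764, -0.513]), 'moment': array([-0.037,  0.017, -0.045]), 'grip_force': np.float64(0.0), 'finger_gap': np.float64(1.0)}
top [[419.8, 0.0, 320.6], [0.0, 419.8, 201.1], [0.0, 0.0, 1.0]] [[0.025, -1.0, 0.006, -4.991], [-0.994, -0.026, -0.111, 590.58], [0.111, -0.003, -0.994, 785.482], [0.0, 0.0, 0.0, 1.0]]
scene [[386.7, 0.0, 317.8], [0.0, 386.7, 202.7], [0.0, 0.0, 1.0]] [[-0.508, 0.861, -0.019, 265.909], [0.652, 0.37, -0.662, -305.517], [-0.563, -0.349, -0.75, 1061.025], [0.0, 0.0, 0.0, 1.0]]
[[ 1.00000e-03 -9.51000e-01 -3.09000e-01  7.98370e+01]
 [ 1.00000e+00  1.00000e-03 -0.00000e+00 -1.18000e-01]
 [ 0.00000e+00 -3.09000e-01  9.51000e-01 -1.26184e+02]
 [ 0.00000e+00  0.00000e+00  0.00000e+00  1.00000e+00]] [[287.8   0.  319.5]
 [  0.  287.8 200.3]
 [  0.    0.    1. ]]
```

View pics/top0.png

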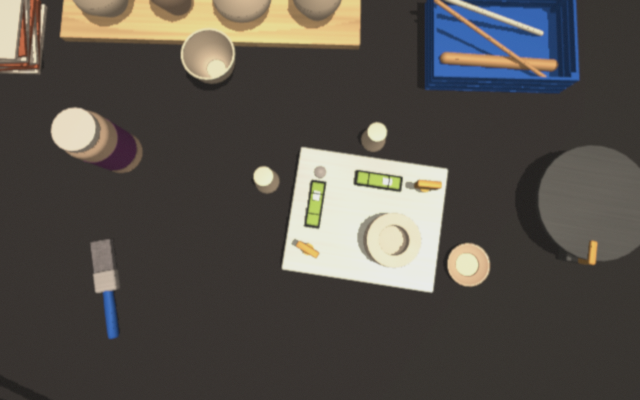

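View pics/scene0.png

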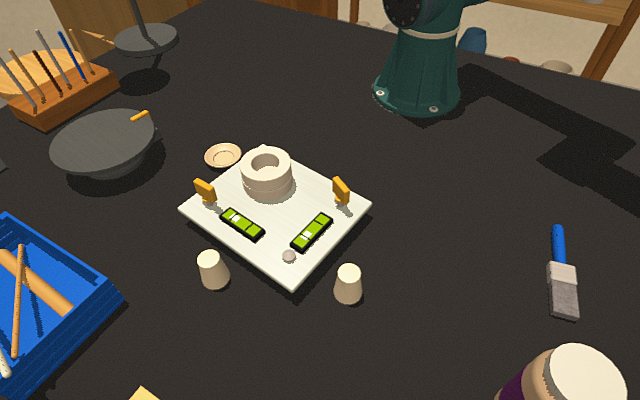

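The top view shows screw A at (308,250), screw B at (429,185), bubble A at about (316,196) and bubble B at about (387,181). The brass wing at (593,252) is the banding wheel's decoy. The scene view agrees: A at (341,190), B at (205,190), with the mould between them and two cups beyond the plate's far edge.

```bash
cat > h.py <<'E'
import cv2,numpy as np
from scipy.spatial.transform import Rotation as R
from rig import readout,cams
def cam(n,o=None):
    i=cams.camera_info(n);K=np.array(i["camera_matrix"])
    if n=="wrist":
        T=np.eye(4);T[:3,:3]=R.from_rotvec(o["eef_rot"]).as_matrix();T[:3,3]=o["position"]
        return K,T@np.array(i["hand_eye"])
    return K,np.linalg.inv(np.array(i["extrinsics"]))
def ray(c,uv):
    K,T=c;d=T[:3,:3]@np.linalg.solve(K,[uv[0],uv[1],1]);return T[:3,3],d
def onz(c,uv,z):
    p,d=ray(c,uv);return p+d*(z-p[2])/d[2]
def proj(c,P):
    K,T=c;q=K@(T[:3,:3].T@(np.asarray(P)-T[:3,3]));return q[:2]/q[2]
def blobs(m,amin=8):
    n,l,s,c=cv2.connectedComponentsWithStats(m.astype(np.uint8))
    return [(s[i,4],c[i],s[i,:4],l==i) for i in range(1,n) if s[i,4]>=amin]
def tri(c1,u1,c2,u2):
    p,d=ray(c1,u1);q,e=ray(c2,u2);t=np.linalg.lstsq(np.c_[d,-e],q-p,rcond=None)[0]
    a,b=p+d*t[0],q+e*t[1];return (a+b)/2,np.linalg.norm(a-b)
def hsv(im): return cv2.split(cv2.cvtColor(im,cv2.COLOR_BGR2HSV))
def brass(im):
    H,S,V=hsv(im);return (H>10)&(H<25)&(S>140)&(V>90)
def green(im):
    H,S,V=hsv(im);return (H>28)&(H<50)&(S>120)&(V>70)
E
python3 - <<'E'
from h import *
C=cam("top");im=cv2.imread("pics/top0.png")
for a,c,b,m in blobs(brass(im)[140:]):
    c=c+[0,140];
    if a<1500 and c[0]>280: print("brass",a,c.round(1),b,onz(C,c,92).round(0))
for a,c,b,m in blobs(green(im)): print("green",a,c.round(1),b,onz(C,c,52).round(0))
E
```

```text
brass 110 [426.5 185.1] [416  41  25  10] [ 618. -181.   92.]
brass 161 [592.  252.7] [587 101  10  24] [ 504. -477.   92.]
brass 118 [306.3 248.2] [297 102  21  14] [499.  34.  92.]
green 266 [369.8 178.7] [358 172  27  15] [634. -83.  52.]
green 73 [395.5 182.5] [390 177  10  12] [ 628. -132.   52.]
green 84 [317.3 186.3] [312 182  12  11] [617.  17.  52.]
green 270 [313.2 212. ] [307 194  14  31] [567.  24.  52.]
```

drive_tool:
  deltas:
    - [[0, 0, 0], [-0.0294, -0.0269, 0], 0]
    - [[0, 0, 0], [-0.0294, -0.0269, 0], 0]
    - [[0, 0, 0], [-0.0294, -0.0269, 0], 0]
    - [[0, 0, 0], [-0.0294, -0.0269, 0], 0]
    - [[0, 0, 0], [-0.0294, -0.0269, 0], 0]
    - [[0, 0, 0], [-0.0294, -0.0269, 0], 0]
    - [[0, 0, 0], [-0.0294, -0.0269, 0], 0]
    - [[0, 0, 0], [-0.0294, -0.0269, 0], 0]

```text
time_s: 0.77
position: [330.8, 305.0, 248.1]
eef_rot: [-0.428, -3.112, 0.001]
force: [0.1, -0.3, 0.4]
finger_gap: 1.0
grip_force: 0.0
```

drive_tool:
  deltas:
    - [[0, 0, 0], [-0.0294, -0.0269, 0], 0]
    - [[0, 0, 0], [-0.0294, -0.0269, 0], 0]
    - [[0, 0, 0], [-0.0294, -0.0269, 0], 0]
    - [[0, 0, 0], [-0.0294, -0.0269, 0], 0]
    - [[0, 0, 0], [-0.0294, -0.0269, 0], 0]
    - [[0, 0, 0], [-0.0294, -0.0269, 0], 0]
    - [[0, 0, 0], [-0.0294, -0.0269, 0], 0]
    - [[0, 0, 0], [-0.0294, -0.0269, 0], 0]
    - [[0, 0, 0], [0, 0, 0], 0]
    - [[0, 0, 0], [0, 0, 0], 0]

```text
time_s: 1.6
position: [499.6, 34.2, 247.9]
eef_rot: [-0.435, -3.111, 0.0]
force: [-1.0, -0.5, -0.1]
finger_gap: 0.997
grip_force: 0.0
```

```bash
python3 - <<'E'
from h import *
o=readout.get_obs();im=cams.read_camera("wrist");cv2.imwrite("pics/w1.png",im)
np.save("o1.npy",o,allow_pickle=True);C=cam("wrist",o);print(o["position"],o["eef_rot"],o["force"],o["joints"].round(2) if hasattr(o["joints"],'round') else o["joints"])
for f,n,z in((brass,"brass",92),(green,"green",52)):
    for a,c,b,m in blobs(f(im),30): print(n,a,c.round(1),b,onz(C,c,z).round(1))
E
```

```text
[499.55709348  34.23744807 247.91651735] [-4.34670891e-01 -3.11089708e+00  2.75220492e-04] [-1.01561487 -0.50373249 -0.06792831] [-0.07  0.22  1.72 -0.    1.21 -1.36]
brass 37 [319.6 173.4] [313 171  13   6] [483.7  38.6  92. ]
brass 51 [304.6 181.6] [299 179  13   6] [487.7  21.8  92. ]
brass 104 [329.2 190.7] [320 186  19  11] [503.8  43.1  92. ]
green 676 [327.2 234.4] [316 215  24  46] [568.2  24.3  52. ]
green 188 [332.6 268.8] [323 260  19  16] [616.5  18.2  52. ]
green 540 [261.7 298.6] [235 290  48  19] [634.1 -83.8  52. ]
```

View pics/w1.png

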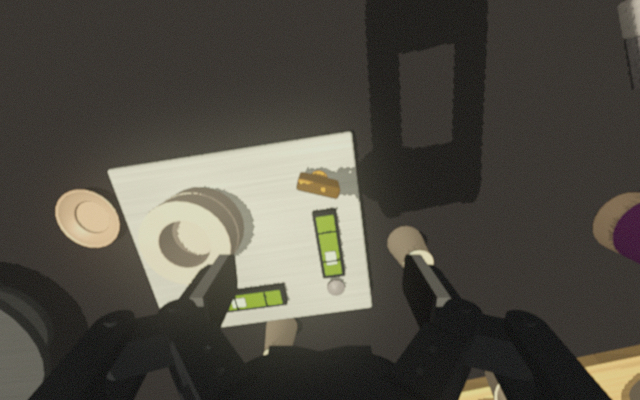

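The wrist view (robot side up) shows wing A at (318,185), level A at (328,243) with its bubble near (331,257), and level B at (258,299), partly hidden by a finger. I'll enlarge this area.

```bash
python3 - <<'E'
from h import *
im=cv2.imread("pics/w1.png")
a=cv2.resize(im[160:285,280:360],None,fx=4.8,fy=4.8,interpolation=cv2.INTER_CUBIC)
t=cv2.imread("pics/top0.png")
b=cv2.resize(t[160:280,290:330],None,fx=5,fy=5,interpolation=cv2.INTER_CUBIC)
c=cv2.resize(t[165:200,350:445],None,fx=2.1,fy=2.1,interpolation=cv2.INTER_CUBIC)
o=np.zeros((600,800,3),np.uint8);o[:a.shape[0],:a.shape[1]]=a;o[:600,390:590]=b;o[:c.shape[0],595:595+c.shape[1]]=c
cv2.imwrite("pics/z1.png",o)
E
```

```text
(no output)
```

View pics/z1.png

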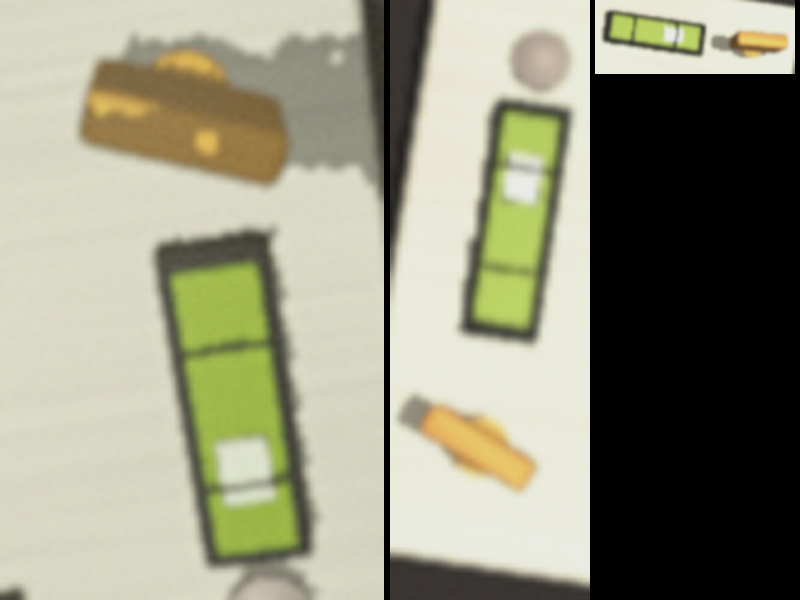

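The crop shows wing A's top face from about (85,117) to (280,163). Bubble A is at (245,470), lying over the far line at (247,485), and the near line is at (228,349). Bubble A is therefore off-centre away from the screw. In the inset, bubble B is at (675,35), towards screw B.

```bash
python3 - <<'E'
from h import *
o=np.load("o1.npy",allow_pickle=True).item();C=cam("wrist",o);T=cam("top")
w=lambda u,v:(280+u/4.8,160+v/4.8)
t=lambda u,v:(290+(u-390)/5,160+v/5)
l,r=onz(C,w(85,117),100),onz(C,w(280,163),100)
print("wing A wrist",l.round(1),r.round(1),((l+r)/2).round(1),np.linalg.norm(l-r),np.degrees(np.arctan2(*(r-l)[[1,0]]))%180)
l2,r2=onz(T,t(423,417),100),onz(T,t(531,475),100)
print("wing A top",((l2+r2)/2).round(1),np.linalg.norm(l2-r2),np.degrees(np.arctan2(*(r2-l2)[[1,0]]))%180)
ax=(l+r)/2; ax2=(l2+r2)/2
for C_,f,a,pts in((C,w,ax,((245,470),(228,349),(247,485))),(T,t,ax2,((522,180),(529,167),(508,268)))):
    P=[onz(C_,f(*p),z) for p,z in zip(pts,(55,54,54))]
    print([p.round(1).tolist() for p in P],[round(float(np.linalg.norm((p-a)[:2])),1) for p in P], np.linalg.norm(P[1]-P[2]))
E
```

```text
wing A wrist [486.8  15.4 100. ] [507.2  51.3 100. ] [497.   33.3 100. ] 41.35167942688812 60.37186093041293
wing A top [497.   31.7 100. ] 43.26611481172153 63.415515328682716
[[599.1, 20.7, 55.0], [565.3, 25.4, 54.0], [604.1, 19.9, 54.0]] [102.9, 68.8, 107.9] 39.18524948623631
[[597.6, 18.6, 55.0], [602.7, 16.1, 54.0], [564.0, 23.0, 54.0]] [101.4, 106.8, 67.5] 39.33393139453174
```

drive_tool:
  deltas:
    - [[0, 0, 6.4], [0, 0, 0], 90]
    - [[0, 0, 6.4], [0, 0, 0], 90]
    - [[0, 0, 6.4], [0, 0, 0], 90]
    - [[0, 0, 6.4], [0, 0, 0], 90]
    - [[0, 0, 6.4], [0, 0, 0], 90]
    - [[0, 0, 6.4], [0, 0, 0], 90]
    - [[0, 0, 6.4], [0, 0, 0], 90]
    - [[0, 0, 6.4], [0, 0, 0], 90]

```text
time_s: 2.32
position: [497.3, 37.8, 248.1]
eef_rot: [-1.735, -2.617, 0.001]
force: [0.2, 0.4, 0.5]
finger_gap: 0.645
grip_force: 0.0
```

drive_tool:
  deltas:
    - [[0, 0, 6.4], [0, 0, 0], 90]
    - [[0, 0, 6.4], [0, 0, 0], 90]
    - [[0, 0, 6.4], [0, 0, 0], 90]
    - [[0, 0, 6.4], [0, 0, 0], 90]
    - [[0, 0, 6.4], [0, 0, 0], 90]
    - [[0, 0, 6.4], [0, 0, 0], 90]
    - [[0, 0, 6.4], [0, 0, 0], 90]
    - [[0, 0, 6.4], [0, 0, 0], 90]
    - [[0, 0, 0], [-0.0027, -0.0015, 0.02], 90]
    - [[0, 0, 0], [0, 0, 0], 90]

```text
time_s: 3.15
position: [492.9, 36.0, 226.0]
eef_rot: [-2.69, -1.617, 0.007]
force: [-1.4, -0.6, -1.2]
finger_gap: 0.648
grip_force: 0.0
```

```bash
python3 - <<'E'
from h import *
o=readout.get_obs();im=cams.read_camera("wrist");cv2.imwrite("pics/w2.png",im)
C=cam("wrist",o);p=proj(C,[497,32.5,100]);print(o["position"],o["eef_rot"],p,proj(C,[487,14,100]),proj(C,[507,51,100]))
a,b=[int(x) for x in p]
y0=max(b-60,0);c=cv2.resize(im[y0:y0+120,a-80:a+80],None,fx=5,fy=5,interpolation=cv2.INTER_CUBIC);cv2.imwrite("pics/z2.png",c);print(a-80,y0)
E
```

```text
[492.86262412  35.99682569 225.95118255] [-2.68963452 -1.61711413  0.00690305] [326.39862618 198.12346418] [326.05094197 219.3970408 ] [326.76396878 175.76943251]
246 138
```

View pics/z2.png

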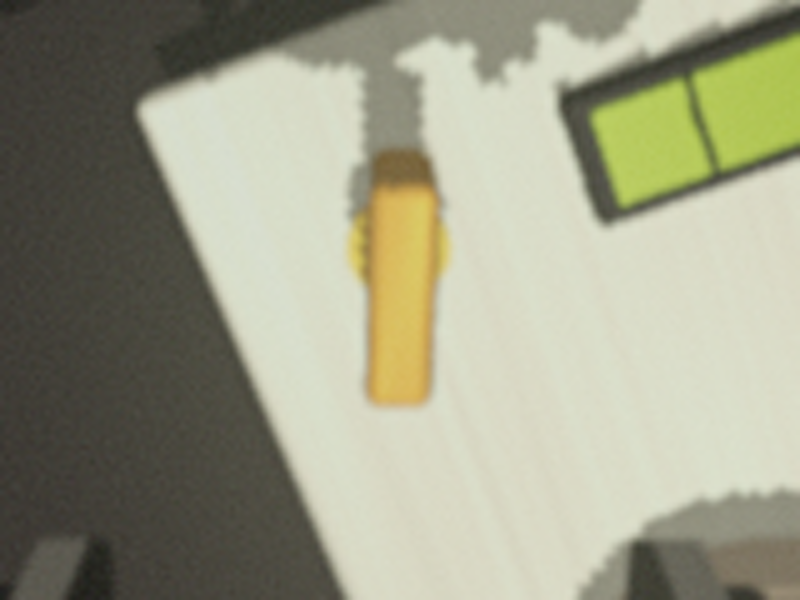

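Wing A's top face runs from (402,183) to (398,403) in the crop, within about 1.5 mm of the prediction and aligned with the jaws. I'll correct 5 mm sideways, descend and grip.

drive_tool:
  deltas:
    - [[0, 0, 0], [0, 0.0053, 0.01], 90]
    - [[0, 0, 0], [0, 0, 0.0264], 90]
    - [[0, 0, 0], [0, 0, 0.0264], 90]
    - [[0, 0, 0], [0, 0, 0.0264], 90]
    - [[0, 0, 0], [0, 0, 0.0264], 90]
    - [[0, 0, 0], [0, 0, 0.0264], 90]
    - [[0, 0, 0], [0, 0, 0], 90]
    - [[0, 0, 0], [0, 0, 0], 90]

```text
time_s: 3.87
position: [500.0, 32.2, 85.5]
eef_rot: [-2.692, -1.616, 0.004]
force: [0.2, 0.5, 0.1]
finger_gap: 0.646
grip_force: 0.0
```

drive_tool:
  deltas:
    - [[0, 0, 0], [0, -0.0025, 0.001], 90]
    - [[0, 0, 0], [0, 0, 0], 255]
    - [[0, 0, 0], [0, 0, 0], 255]
    - [[0, 0, 0], [0, 0, 0], 255]
    - [[0, 0, 0], [0, 0, 0], 255]
    - [[0, 0, 0], [0, 0, 0], 255]
    - [[0, 0, 0], [0, 0, 0], 255]
    - [[0, 0, 0], [0, 0, 0], 255]

```text
time_s: 4.53
position: [497.8, 33.7, 86.5]
eef_rot: [-2.693, -1.615, 0.0]
force: [-4.5, 3.5, 9.9]
finger_gap: 0.142
grip_force: 59.0
```

drive_tool:
  deltas:
    - [[0, 0, 3.5], [0, 0, 0], 255]
    - [[0, 0, 3.5], [0, 0, 0], 255]
    - [[0, 0, 3.5], [0, 0, 0], 255]
    - [[0, 0, 3.5], [0, 0, 0], 255]
    - [[0, 0, 3.5], [0, 0, 0], 255]
    - [[0, 0, 3.5], [0, 0, 0], 255]

```text
time_s: 5.03
position: [498.0, 33.5, 86.5]
eef_rot: [-2.944, -1.094, 0.0]
force: [-4.7, 2.8, 9.1]
finger_gap: 0.147
grip_force: 58.9
```

drive_tool:
  deltas:
    - [[0, 0, 3.5], [0, 0, 0], 255]
    - [[0, 0, 3.5], [0, 0, 0], 255]
    - [[0, 0, 3.5], [0, 0, 0], 255]
    - [[0, 0, 3.5], [0, 0, 0], 255]
    - [[0, 0, 3.5], [0, 0, 0], 255]
    - [[0, 0, 3.5], [0, 0, 0], 255]
    - [[0, 0, 0], [0, 0, 0], 255]
    - [[0, 0, 0], [0, 0, 0], 255]

```text
time_s: 5.7
position: [498.1, 33.3, 86.5]
eef_rot: [-3.094, -0.542, 0.0]
force: [-3.6, 1.4, 9.2]
finger_gap: 0.139
grip_force: 58.9
```

```bash
python3 - <<'E'
from h import *
im=cams.read_camera("wrist");s=cams.read_camera("scene");cv2.imwrite("pics/w3.png",im);cv2.imwrite("pics/s3.png",s)
o=readout.get_obs();np.save("o3.npy",o,allow_pickle=True);C=cam("wrist",o)
print(o["position"],o["eef_rot"],o["force"],o["moment"])
c=cv2.resize(s[170:280,170:390],None,fx=3.6,fy=3.6,interpolation=cv2.INTER_CUBIC)
print([proj(C,p).round(0) for p in((584,23,54),(631,-108,54))])
o_=np.zeros((600,800,3),np.uint8);o_[:396,:792]=c
d=cv2.resize(im,(320,200));o_[400:600,:320]=d;cv2.imwrite("pics/z3.png",o_)
E
```

```text
[498.10743312  33.28030962  86.46350646] [-3.09409182e+00 -5.42730750e-01  3.51093124e-04] [-3.49635234  0.89704315  9.3470077 ] [ 0.12516359  0.62851006 -0.09178465]
[array([394., 110.]), array([658., 111.])]
```

View pics/z3.png

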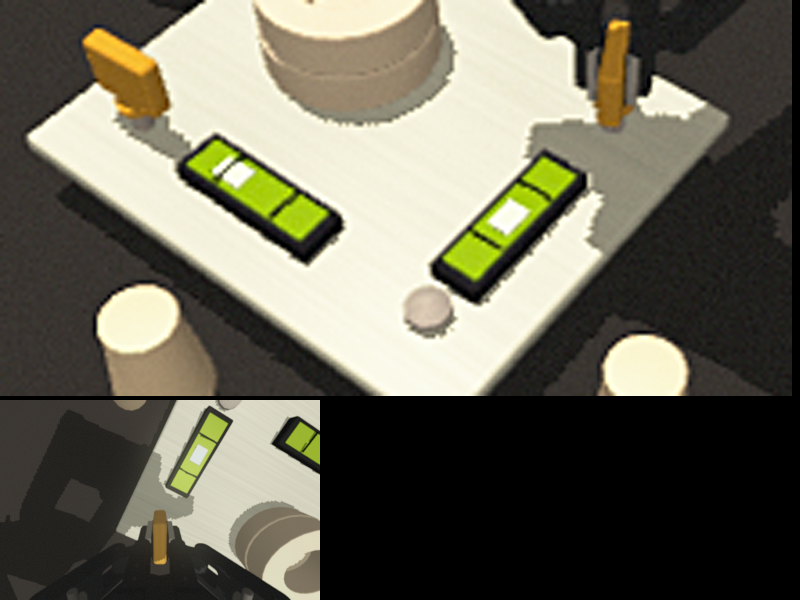

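Bubble A, at (510,216) in the crop, now sits midway between its lines. Bubble B, at (235,172), lies over its screw-side line at (232,157), so screw B needs an anticlockwise turn. I'll release A and rise while I measure B from the saved pictures.

drive_tool:
  deltas:
    - [[0, 0, 0], [0, 0, 0], 80]
    - [[0, 0, 0], [0, 0, 0], 80]
    - [[0, 0, 0], [0, 0, 0], 80]
    - [[0, 0, 0], [0, 0, 0], 80]
    - [[0, 0, 0], [0, 0, -0.03], 80]
    - [[0, 0, 0], [0, 0, -0.04], 80]
    - [[0, 0, 0], [0, 0, -0.04], 80]
    - [[0, 0, 0], [0, 0, -0.03], 80]

```text
time_s: 6.47
position: [499.2, 33.0, 228.1]
eef_rot: [3.094, 0.543, 0.003]
force: [0.9, -0.4, 0.1]
finger_gap: 0.688
grip_force: 0.0
```

```bash
python3 - <<'E'
from h import *
S=cam("scene");T=cam("top")
s=lambda u,v:(170+u/3.6,170+v/3.6)
t=lambda u,v:(350+(u-595)/2.1,165+v/2.1)
A,B=onz(S,s(231,157),54),onz(S,s(284,204),54);b=onz(S,s(235,172),55);u=(A-B)/np.linalg.norm(A-B)
print(A,B,np.linalg.norm(A-B),"bubble off toward B",(b-(A+B)/2)@u)
b2=onz(T,t(675,35),55);print(b2,(A+B)/2)
# wing B top-face ends by brass mask in the top picture
im=cv2.imread("pics/top0.png")
m=brass(im)&(np.mgrid[:400,:640][1]>410)&(np.mgrid[:400,:640][1]<450);m[:170]=0;m[200:]=0
r=cv2.minAreaRect(np.argwhere(m)[:,::-1].astype(np.float32));print(r)
bx=cv2.boxPoints(r);print(bx.round(1).tolist())
# white wing corner pixels in scene crop: top edge ends
print("scene wing top ends",onz(S,s(90,35),100),onz(S,s(163,72),100))
Bs=(A+B)/2+87*u;print("predicted screw B from level",Bs, onz(T,r[0],95))
E
```

```text
[ 621.93185413 -119.52808039   54.        ] [632.84099085 -77.27101726  54.        ] 43.64250964584668 bubble off toward B 11.544831724668473
[ 628.67271151 -117.33227518   55.        ] [627.38642249 -98.39954883  54.        ]
((427.7673645019531, 185.82675170898438), (23.781389236450195, 9.054838180541992), 5.710593223571777)
[[415.5, 189.10000610351562], [416.3999938964844, 180.10000610351562], [440.0, 182.5], [439.1000061035156, 191.5]]
scene wing top ends [ 619.95844577 -201.73432131  100.        ] [ 621.53992306 -152.10002793  100.        ]
predicted screw B from level [ 605.63939414 -182.63770383   54.        ] [ 616.44873887 -182.65291253   95.        ]
```

drive_tool:
  deltas:
    - [[0, 0, 0], [0.0056, 0.0345, 0], 80]
    - [[0, 0, 0], [0.0056, 0.0345, 0], 80]
    - [[0, 0, 0], [0.0056, 0.0345, 0], 80]
    - [[0, 0, 0], [0.0056, 0.0345, 0], 80]
    - [[0, 0, 0], [0.0056, 0.0345, 0], 80]
    - [[0, 0, 0], [0.0056, 0.0345, 0], 80]
    - [[0, 0, 0], [0.0056, 0.0345, 0], 80]

```text
time_s: 7.05
position: [618.2, -182.3, 225.1]
eef_rot: [-3.094, -0.543, 0.0]
force: [1.1, 0.7, -1.0]
finger_gap: 0.686
grip_force: 0.0
```

drive_tool:
  deltas:
    - [[0, 0, -6.7], [0, 0, 0], 80]
    - [[0, 0, -6.7], [0, 0, 0], 80]
    - [[0, 0, -6.7], [0, 0, 0], 80]
    - [[0, 0, -6.7], [0, 0, 0], 80]
    - [[0, 0, -6.7], [0, 0, 0], 80]
    - [[0, 0, -6.7], [0, 0, 0], 80]
    - [[0, 0, -6.7], [0, 0, 0], 80]
    - [[0, 0, -6.7], [0, 0, 0], 80]
    - [[0, 0, -6.7], [0, 0, 0], 80]
    - [[0, 0, -6.7], [0, 0, 0], 80]

```text
time_s: 7.88
position: [617.6, -180.7, 225.0]
eef_rot: [-2.274, -2.167, 0.0]
force: [-0.5, 0.7, 0.2]
finger_gap: 0.684
grip_force: 0.0
```

drive_tool:
  deltas:
    - [[0, 0, 0], [0, 0, 0], 80]
    - [[0, 0, 0], [0, 0, 0], 80]

```text
time_s: 8.05
position: [617.6, -180.7, 225.1]
eef_rot: [-2.284, -2.157, 0.0]
force: [0.6, -0.2, -0.6]
finger_gap: 0.687
grip_force: 0.0
```

```bash
python3 - <<'E'
from h import *
o=readout.get_obs();im=cams.read_camera("wrist");cv2.imwrite("pics/w4.png",im);np.save("o4.npy",o,allow_pickle=True)
C=cam("wrist",o);p=proj(C,[618,-181,100]);q=proj(C,[627,-98,54]);print(o["position"],o["eef_rot"],p,q)
m=(p+q)/2;x0=int(m[0]-80);y0=int(max(m[1]-75,0));print(x0,y0)
c=cv2.resize(im[y0:y0+150,x0:x0+160],None,fx=4,fy=4,interpolation=cv2.INTER_CUBIC);cv2.imwrite("pics/z4.png",c)
E
```

```text
[ 617.6192761  -180.65086598  225.10655422] [-2.28404861e+00 -2.15660729e+00  4.38102705e-04] [320.52213666 198.02223771] [324.85414511 102.55275933]
242 75
```

View pics/z4.png

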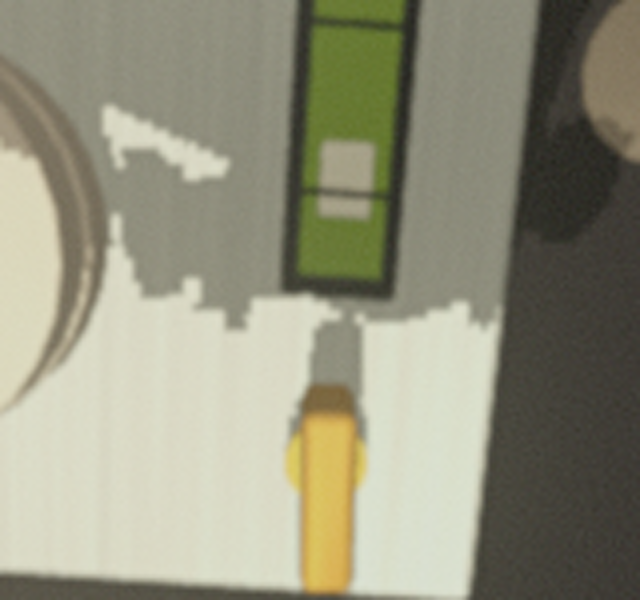

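Wing B's top face runs from (328,412) to (326,592) in the crop. Bubble B is at (347,179), with the lines at (346,193) on the screw side and (358,23) on the far side.

```bash
python3 - <<'E'
from h import *
o=np.load("o4.npy",allow_pickle=True).item();C=cam("wrist",o);w=lambda u,v:(242+u/4,75+v/4)
l,r=onz(C,w(328,412),100),onz(C,w(326,592),100);ax=(l+r)/2
print("wing",ax.round(1),np.linalg.norm(l-r),np.degrees(np.arctan2(*(l-r)[[1,0]])))
x=R.from_rotvec(o["eef_rot"]).as_matrix();print("tool x yaw",np.degrees(np.arctan2(x[1,0],x[0,0])),"shift tool",x.T@(np.r_[ax[:2],84]-o["position"]))
b,n,f=onz(C,w(347,179),55),onz(C,w(346,193),54),onz(C,w(358,23),54)
print([round(float(np.linalg.norm((q-ax)[:2])),1) for q in(b,n,f)],np.linalg.norm(n-f),np.linalg.norm(b-(n+f)/2))
E
```

```text
wing [ 620.8 -184.1  100. ] 43.50152544777752 86.40867403149169
tool x yaw 86.71226697234508 shift tool [ -3.26355489   3.42178782 141.10523899]
[70.3, 66.9, 106.3] 39.41911461834292 16.322610514151133
```

drive_tool:
  deltas:
    - [[0, 0, 0], [-0.0033, 0.0034, 0.01], 80]
    - [[0, 0, 0], [0, 0, 0.0262], 80]
    - [[0, 0, 0], [0, 0, 0.0262], 80]
    - [[0, 0, 0], [0, 0, 0.0262], 80]
    - [[0, 0, 0], [0, 0, 0.0262], 80]
    - [[0, 0, 0], [0, 0, 0.0262], 80]
    - [[0, 0, 0], [0, 0, 0], 80]
    - [[0, 0, 0], [0, 0, 0], 80]

```text
time_s: 8.77
position: [619.6, -183.7, 82.5]
eef_rot: [-2.279, -2.157, 0.003]
force: [0.7, 0.1, 0.1]
finger_gap: 0.689
grip_force: 0.0
```

drive_tool:
  deltas:
    - [[0, 0, 0], [0, 0.001, -0.003], 80]
    - [[0, 0, 0], [0, 0, 0], 255]
    - [[0, 0, 0], [0, 0, 0], 255]
    - [[0, 0, 0], [0, 0, 0], 255]
    - [[0, 0, 0], [0, 0, 0], 255]
    - [[0, 0, 0], [0, 0, 0], 255]
    - [[0, 0, 0], [0, 0, 0], 255]
    - [[0, 0, 0], [0, 0, 0], 255]
    - [[0, 0, 0], [0, 0, 0], 255]

```text
time_s: 9.52
position: [621.2, -184.4, 88.8]
eef_rot: [-2.28, -2.161, 0.002]
force: [-4.3, -0.2, 7.5]
finger_gap: 0.141
grip_force: 58.7
```

drive_tool:
  deltas:
    - [[0, 0, -3.6], [0, 0, 0], 255]
    - [[0, 0, -3.6], [0, 0, 0], 255]
    - [[0, 0, -3.6], [0, 0, 0], 255]
    - [[0, 0, -3.6], [0, 0, 0], 255]
    - [[0, 0, -3.6], [0, 0, 0], 255]
    - [[0, 0, -3.6], [0, 0, 0], 255]

```text
time_s: 10.02
position: [621.3, -184.4, 88.8]
eef_rot: [-1.831, -2.552, 0.001]
force: [-5.6, -0.1, 8.1]
finger_gap: 0.144
grip_force: 58.8
```

drive_tool:
  deltas:
    - [[0, 0, -3.6], [0, 0, 0], 255]
    - [[0, 0, -3.6], [0, 0, 0], 255]
    - [[0, 0, -3.6], [0, 0, 0], 255]
    - [[0, 0, -3.6], [0, 0, 0], 255]
    - [[0, 0, -3.6], [0, 0, 0], 255]
    - [[0, 0, -3.6], [0, 0, 0], 255]
    - [[0, 0, -3.6], [0, 0, 0], 255]
    - [[0, 0, 0], [0, 0, 0], 255]
    - [[0, 0, 0], [0, 0, 0], 255]

```text
time_s: 10.77
position: [621.3, -184.4, 88.8]
eef_rot: [-1.234, -2.889, 0.001]
force: [-3.9, -0.2, 8.1]
finger_gap: 0.142
grip_force: 58.8
```

```bash
python3 - <<'E'
from h import *
s=cams.read_camera("scene")
cv2.imwrite("pics/z5.png",cv2.resize(s[170:280,170:390],None,fx=3.6,fy=3.6,interpolation=cv2.INTER_CUBIC))
print(readout.get_obs()["position"])
E
```

```text
[ 621.34335587 -184.36167283   88.80915064]
```

View pics/z5.png

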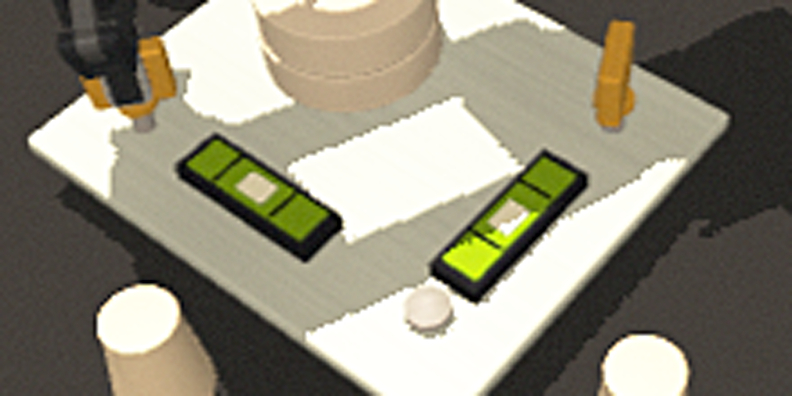

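Both bubbles, B at (257,187) and A at (508,215), lie midway between their lines. I'll let go and rise.

drive_tool:
  deltas:
    - [[0, 0, 0], [0, 0, 0], 80]
    - [[0, 0, 0], [0, 0, 0], 80]
    - [[0, 0, 0], [0, 0, 0], 80]
    - [[0, 0, 0], [0, 0, 0], 80]
    - [[0, 0, 0], [0, 0, -0.03], 80]
    - [[0, 0, 0], [0, 0, -0.04], 80]
    - [[0, 0, 0], [0, 0, -0.04], 80]
    - [[0, 0, 0], [0, 0, -0.03], 80]
    - [[0, 0, 0], [0, 0, 0], 80]
    - [[0, 0, 0], [0, 0, 0], 80]

```text
time_s: 11.65
position: [623.4, -184.7, 229.8]
eef_rot: [1.233, 2.884, -0.0]
force: [0.2, 0.1, -0.5]
finger_gap: 0.69
grip_force: 0.0
```

```bash
python3 - <<'E'
from h import *
s=cams.read_camera("scene")
cv2.imwrite("pics/z6.png",cv2.resize(s[170:280,170:390],None,fx=3.6,fy=3.6,interpolation=cv2.INTER_CUBIC))
E
```

```text
(no output)
```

View pics/z6.png

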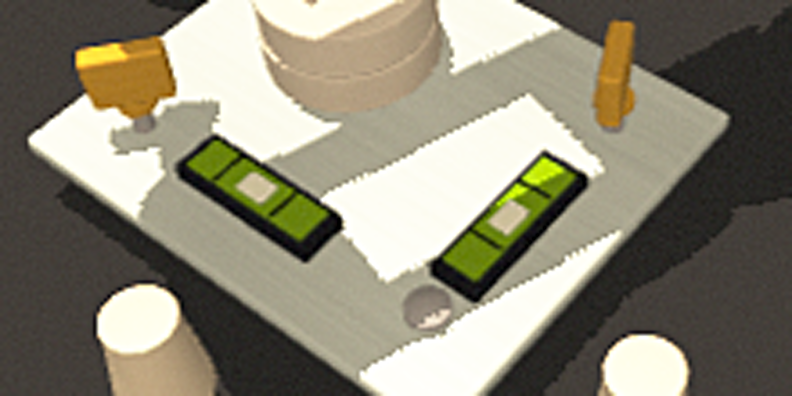

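Both bubbles, at (256,187) and (508,216), are still between their lines, and the gripper is clear of everything.

```bash
python3 -c "
from rig import ticket;print(ticket.finish_job())"
```

```text
the job is handed in; nothing more can be done
None
```

I turned screw A 42° clockwise, then screw B 47° anticlockwise; both bubbles were still between their lines after I let go, and I handed the job in with the arm clear at about 12 s.

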